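Sift the macadamias from the walnuts

TASK

Take the wire nut sieve by its grip and shake it over the rectangular pan until all four small nuts have dropped into the pan while the walnuts stay in the sieve; then tip all three walnuts out of the sieve's open mouth into the round bowl. Stand the empty sieve upright on the wooden board and let go. Do not touch the nuts with the gripper, and leave the other things on the table where they are.

Things in the scene. Friction and masses are not known exactly. Their poses are not given: they have to be found in the camera images.
- sieve: Steel wire nut sieve, 240 mm long (x), 148 mm wide (y), side and rear walls 58 mm high, 0.28 to 0.44 kg; stands level on the pan's rim at the start. Origin: centre of its underside, z up. -x end: open pouring mouth. Floor from the mouth to x = +35 mm: five 6 mm wires along x with four 27 mm gaps; from there to the rear wall at +117 mm a solid sheet (the shelf). A bail over x = 0 carries the grip.
- sieve_mouth (a point): Middle of the sieve's open mouth, at the tips of the wires: x -118, y 0, z +32 mm in the sieve's frame. The last 28 mm of the wires turn up 26 degrees here, so walnuts stay in up to about 25 degrees of mouth-down tilt and roll out at 32 to 40 degrees.
- sieve_shelf (a point): Middle of the solid shelf: x +77, y 0, z +13 mm in the sieve's frame. The floor is about 17 mm above the underside at the sieve's middle and falls 3 degrees to the rear, so the small nuts stay by the rear wall until the sieve is shaken along its length or rocked mouth-down by about 9 degrees or more; then they roll to the gaps and drop.
- sieve_grip (a point): Centre of the sieve's wooden grip bar, 125 mm above the sieve's underside and over its centre; axes as the sieve's. The bar is 14 mm thick (x), 70 mm long (y), 28 mm tall (z): pinch it across its thickness, along the sieve's x. The bail's 8 mm wire continues the bar to both side walls.
- pan: Rectangular aluminium pan, open on top, 210 mm (x) by 220 mm (y), 65 mm high, 4 mm walls; fixed to the table. Origin: centre of its underside. The sieve lies across its x walls at the start, mouth toward the pan's -x, centred within 4 mm in x and 25 mm in y.
- bowl: Round steel bowl, rim diameter 230 mm, 80 mm high, 4 mm wall; fixed. Origin: centre of its underside.
- board: Flat wooden board, 260 mm (x) by 200 mm (y), 20 mm thick; fixed, empty at the start. Origin: centre of its underside; its top is 20 mm above.
- small0: Small nut (macadamia in its shell), a ball of 24 mm diameter, 10 g; origin at its centre, its axes mean nothing. Starts on the sieve's shelf near the rear wall.
- small1: Small nut (macadamia in its shell), a ball of 24 mm diameter, 10 g; origin at its centre, its axes mean nothing. Starts on the sieve's shelf near the rear wall.
- small2: Small nut (macadamia in its shell), a ball of 24 mm diameter, 10 g; origin at its centre, its axes mean nothing. Starts on the sieve's shelf near the rear wall.
- small3: Small nut (macadamia in its shell), a ball of 24 mm diameter, 10 g; origin at its centre, its axes mean nothing. Starts on the sieve's shelf near the rear wall.
- walnut0: Walnut in its shell, a ball of 40 mm diameter, 16 g; origin at its centre, its axes mean nothing. Starts on the sieve's wires, too large for the gaps.
- walnut1: Walnut in its shell, a ball of 40 mm diameter, 16 g; origin at its centre, its axes mean nothing. Starts on the sieve's wires, too large for the gaps.
- walnut2: Walnut in its shell, a ball of 40 mm diameter, 16 g; origin at its centre, its axes mean nothing. Starts on the sieve's wires, too large for the gaps.
- pepper_mill: Wooden pepper mill, 52 mm diameter, 125 mm tall; bystander. Origin: centre of its underside.
- jar: White lidded jar, 68 mm diameter, 100 mm tall; bystander. Origin: centre of its underside.
- small_jar: White lidded jar, 52 mm diameter, 80 mm tall; bystander. Origin: centre of its underside.
- ramekin: White ceramic ramekin, 72 mm diameter, 45 mm tall; bystander. Origin: centre of its underside.
- spoon: Steel spoon lying flat; bystander. Origin: its underside.
- tin: Tin with paper label, 74 mm diameter, 90 mm tall; bystander. Origin: centre of its underside.
There are look-alikes about, which are no part of the job. Leave any blue look-alike of the bowl alone.

How it is judged:
By the outcome, as a careful person would: the job done as asked, in the order asked, and still so for the second after the job is handed in, with the robot touching nothing.
It also fails if it takes over 61 s, if anything falls off the work surface, if the arm or the gripper's body presses on something with over 40 N, if the wrist force passes 120 N, or if a joint passes its speed limit or range.

ROBOT

A 6-joint arm with a two-finger parallel gripper is mounted at the origin on the work surface. World frame = base frame: x ahead of the robot, y to its left, z up, the work surface at z = 0. Lengths are in m, angles in rad, forces in N, time in s.
With the tool pointing down it reaches from about 0.375 to 0.9 m from the base axis. Payload 3.1 kg.
Tool frame: the origin (TCP) lies at the centre of the arm's flange, where the gripper is bolted on; the fingertips stand 173 mm ahead of it and the grasp point (between the pads) lies 155 mm ahead of it; z points along the fingers, x is the direction in which the jaws open and shut, and the axes are right-handed (so a half turn about z gives the same grasp; the last joint's range is limited). The gripper opens to 85 mm and grips with 20 to 120 N. Pads are 22 mm wide; open, the fingers measure 114 mm over their backs; the gripper's body (76 mm by 85 mm) begins 54 mm behind the grasp point. The pads swing forward as they close: fully open they stand 13 mm farther back than shut.
Start: joints at [1.139, 0.527, 1.433, -0, 1.181, -0.178], TCP at [0.157, 0.605, 0.405] pointing down, gripper open.
Joint ranges: [-3.08, 3.08], [-0.75, 2.2], [0.22, 2.44], [-1.43, 4.57], [0, 2.65], [-2.85, 2.85]. Speed limits (rad/s): [2.79, 2.79, 3.14, 3.14, 3.14, 3.14].

INTERFACE

Orientations are given as a unit quaternion [x, y, z, w].
In Python, from station import manip gives the robot as it stands.
- The arm moves only by the shell command python3 -m jog 'ROWS' [OPENING] [FORCE]. ROWS is JSON, a list that holds one entry, the list of rows, each a list of 4 numbers: the shift along the world's x, y, z in mm, then the turn about the world's z in degrees. A call has exactly 8 rows; each row shifts and turns the commanded pose from where the row before left it; what a row does not reach is not made up. A row lasts 1/8 s, in which the tool goes at most 62.5 mm and 10.7 degrees, less where a joint would pass 70% of its speed; a pose out of reach is approached as far as the arm can. A call is refused whole if a number of a shift passes 62.5 or a number of a turn 10.7, either way. A call with a gripper value outside its range is refused whole. OPENING is the opening in per cent of the stroke, from 0 (shut) to 100 (fully open), set as the call begins (- or left out, the last holds). The fingers move at their own pace and stop on an object; FORCE is the grip in N (left out, the last holds). Time passes only in rows, so rows that do not move let the fingers close, or fill a call up. It gives the time, the measured TCP pose, the force and the opening at its end, in the units of the state.
- manip.sense(): the state, without advancing time (a new reading comes with each control period).
- manip.snapshot(name): name is "scene" or "top" or "wrist"; returns the picture (400x640x3 uint8, red, green, blue); there is no depth.
- manip.camera_info(name): a dict with "fx", "fy", "cx", "cy" (pixels), "R" (3x3) and "t" (3): a world point X has camera coordinates R X + t. Camera axes: x right, y down, z forward; pixel columns grow to the right and rows downward; lengths in m; the calibration is good to about 2 mm. The wrist camera is an equidistant fisheye: a pixel r from the principal point sees the ray r / f radians off the axis. A picture is of the moment at which its call begins: read the wrist's pose just before it. camera_info takes no time and is no camera call; for the wrist camera it gives the pose at the moment of the call.
- manip.sign_off(): hands the job in, once; it reports no verdict.
The state is a dict: "t": time; "q": joint angles; "qd": joint speeds; "tau": joint torques, N m; "tcp_pos": TCP position; "tool_rot": TCP orientation; "force": force on the tool from outside, world axes, zero at the start; "ft_torque": the same for the moment, N m; "finger_gap": opening from 0.0 (shut) to 1.0 (fully open).
Only numpy, scipy, OpenCV 4.12 (cv2) and the standard library are available. Lean on these libraries where they do the work, as an engineer would, in place of code of your own. Each camera call takes 0.05 s, during which the arm holds its last target. There are 200 camera calls.

## Working session

There is one attempt and no reset: what is moved stays moved. The work goes in short steps, Python scripts to look and compute and a shell command to move; the robot and the scene stay as the last step left them, time stands still between calls to the robot, and variables do not carry over. Pictures are saved under pics/ and viewed, about 8 in all and at most 12, crops included, and the job is handed in when it is done.

```bash
mkdir -p pics; cat > h.py <<'E'
import numpy as np,cv2
from station import manip
def snap(n,f,show=True):
    im=manip.snapshot(n); cv2.imwrite(f'pics/{f}.png',im[:,:,::-1]); return im
def ray(n,uv,ci=None):
    c=ci or manip.camera_info(n); R=np.array(c['R']);t=np.array(c['t'])
    x=(uv[0]-c['cx'])/c['fx'];y=(uv[1]-c['cy'])/c['fy']
    if n=='wrist':
        r=np.hypot(x,y); d=np.array([np.sin(r)*x/r,np.sin(r)*y/r,np.cos(r)]) if r>1e-9 else np.array([0,0,1.])
    else: d=np.array([x,y,1.])
    d=R.T@d; return -R.T@t,d/np.linalg.norm(d)
def onz(n,uv,z,ci=None):
    o,d=ray(n,uv,ci); return o+d*(z-o[2])/d[2]
def tri(*rs):
    A=0;b=0
    for o,d in rs:
        P=np.eye(3)-np.outer(d,d);A=A+P;b=b+P@o
    return np.linalg.solve(A,b)
E
python3 - <<'E'
from h import *
a=snap('top','top0');b=snap('scene','scene0')
for n in('top','scene'):
    c=manip.camera_info(n);print(n,c['fx'],c['cx'],c['cy'],-np.array(c['R']).T@np.array(c['t']))
s=manip.sense();print(s['t'],s['tcp_pos'],s['tool_rot'],s['finger_gap'],s['force'])
E
```

```text
top 398.5187302565872 319.87906276680485 196.68128018751702 [0.30391431 0.02282517 1.46333954]
scene 427.94004983592197 314.06854352193335 201.90421812775745 [0.83682736 0.42706185 1.0696013 ]
0.1 [0.15674895 0.6047042  0.40380402] [ 7.90903633e-01  6.11939880e-01 -8.96011937e-04  4.72199355e-04] 0.9996798129787694 [-0.2441745  -0.76815951  0.14149842]
```

View pics/top0.png

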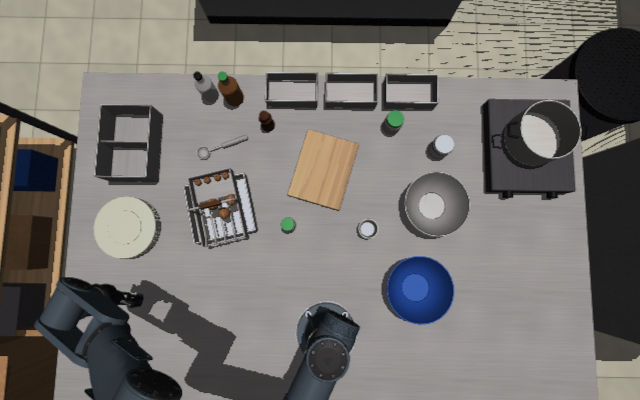

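View pics/scene0.png

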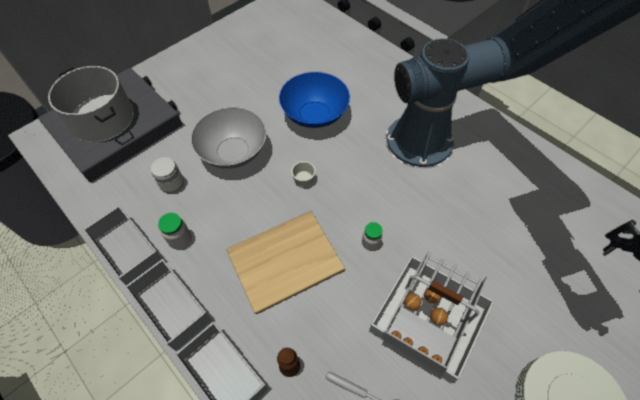

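Top view: the sieve on its pan is at about (222,209), with its brown grip near (218,200) and mouth toward the robot. Bowl candidates are the grey steel one at (434,205), the blue one at (419,290), and the pot on the stove at (545,135). Only the grey one fits (steel, round, on the table). The board is at (323,170). Obstacles near the path are the green jar (288,225), ramekin (367,229), jar (395,120) and jar (444,145). I'll confirm in enlarged crops.

```bash
python3 - <<'E'
from h import *
t=cv2.imread('pics/top0.png');s=cv2.imread('pics/scene0.png')
r=lambda i,x0,y0,w,h,k:cv2.resize(i[y0:y0+h,x0:x0+w],None,fx=k,fy=k,interpolation=cv2.INTER_CUBIC)
out=np.zeros((600,800,3),np.uint8)
out[:300,:400]=r(t,165,155,100,75*1,4)
out[:300,400:]=r(s,360,240,160,120,2.5)
out[300:,:400]=r(t,165,185,100,75,4)
out[300:,400:]=r(t,345,155,160,120,2.5)
cv2.imwrite('pics/crop0.png',out)
# board
def brd(im,n):
    h=cv2.cvtColor(im,cv2.COLOR_BGR2HSV)
    m=cv2.inRange(h,(8,60,120),(25,200,255));c=max([c for c in cv2.findContours(m,0,1)[0] if 100<cv2.boundingRect(c)[0]+cv2.boundingRect(c)[2]/2<500],key=cv2.contourArea)
    b=cv2.boxPoints(cv2.minAreaRect(c)) if n=='top' else cv2.approxPolyDP(c,8,True)[:,0]
    P=np.array([onz(n,p,.02) for p in b]);print(n,b.astype(int).tolist(),P.round(3).tolist(),P.mean(0).round(3))
brd(t,'top');brd(s,'scene')
def grip(im,n,box):
    x0,y0,x1,y1=box;h=cv2.cvtColor(im,cv2.COLOR_BGR2HSV)[y0:y1,x0:x1]
    m=cv2.inRange(h,(3,90,25),(20,255,125));k=cv2.connectedComponentsWithStats(m)
    for i in range(1,k[0]):
        if k[2][i,4]>15:print(n,k[2][i]+[x0,y0,0,0,0],k[3][i]+[x0,y0])
grip(t,'top',(180,160,260,250));grip(s,'scene',(370,250,500,380))
# bowls
E
```

```text
top [[287, 194], [306, 127], [358, 143], [338, 209]] [[0.489, 0.149, 0.02], [0.739, 0.081, 0.02], [0.682, -0.112, 0.02], [0.435, -0.041, 0.02]] [0.586 0.019 0.02 ]
scene [[310, 211], [227, 248], [254, 312], [343, 269]] [[0.436, -0.039, 0.02], [0.678, -0.11, 0.02], [0.735, 0.078, 0.02], [0.493, 0.149, 0.02]] [0.586 0.02  0.02 ]
top [222 172   7   7  29] [224.86206897 175.        ]
top [214 174   7   7  30] [216.86666667 176.9       ]
top [204 176   6   7  31] [206.4516129  179.16129032]
top [194 179   7   7  33] [197.24242424 181.54545455]
top [199 199  22  11 148] [210.21621622 204.30405405]
top [227 201   9   4  26] [231.34615385 202.53846154]
top [218 208  12  10  71] [223.85915493 212.47887324]
scene [425 281  38  23 441] [441.35600907 293.33106576]
scene [404 293  17  17  82] [410.69512195 302.93902439]
scene [430 308  17  17  93] [436.06451613 317.27956989]
```

View pics/crop0.png

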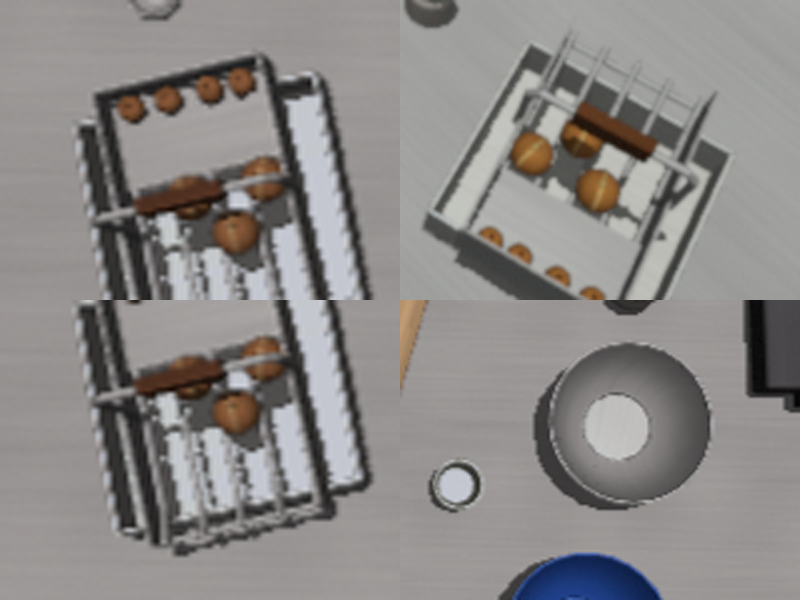

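The crops confirm it: brown bar at about (210,204) top / (446,292) scene, four small nuts by the rear wall, and the grey steel bowl with its rim centred near (438,205) top. Next I'll triangulate the grip, the bowl rim and the obstacles.

```bash
python3 - <<'E'
from h import *
t=cv2.imread('pics/top0.png');s=cv2.imread('pics/scene0.png')
C={}
for im,n,(x0,y0,x1,y1) in((t,'top',(180,190,245,225)),(s,'scene',(415,270,480,320))):
    h=cv2.cvtColor(im,cv2.COLOR_BGR2HSV)[y0:y1,x0:x1]
    m=cv2.inRange(h,(3,90,15),(20,255,112))
    m=cv2.morphologyEx(m,cv2.MORPH_OPEN,np.ones((3,3)))
    c=max(cv2.findContours(m,0,1)[0],key=cv2.contourArea);b=cv2.minAreaRect(c);print(n,np.array(b[0])+[x0,y0],b[1:],cv2.contourArea(c))
    C[n]=np.array(b[0])+[x0,y0]
r=[ray(n,C[n]) for n in C];P=tri(*r);print('grip',P,[np.linalg.norm(np.cross(P-o,d)) for o,d in r])
# sieve bail ends/ rim by hand from crop: rear-wall corners (top), mouth corners
for a,z in(((190,179),.123),((230.5,169.5),.123)):print('rear corner',onz('top',a,z))
# bowl: rim circle
for im,n,(x0,y0,x1,y1) in((t,'top',(390,160,480,250)),(s,'scene',(180,100,280,190))):
    g=cv2.cvtColor(im,cv2.COLOR_BGR2HSV)[y0:y1,x0:x1]
    bk=cv2.Canny(cv2.cvtColor(im,cv2.COLOR_BGR2GRAY)[y0:y1,x0:x1],60,140)
    cs=cv2.findContours(bk,0,cv2.CHAIN_APPROX_NONE)[0]
    for c in sorted(cs,key=lambda c:-cv2.boundingRect(c)[2]*cv2.boundingRect(c)[3])[:2]:
        e=cv2.fitEllipse(cv2.convexHull(c));p=np.array(e[0])+[x0,y0];print(n,'bowl',p,e[1],[onz(n,p,z).round(3).tolist() for z in(0,.08)])
for k,p,z in(('smalljar',(288,225),.08),('ramekin',(367,229),.045),('jarW',(444,145),.1),('jarG',(395,119),.1),('rimR',(469,205),.08),('rimL',(405,205),.08)):print(k,onz('top',p,z).round(3))
E
```

```text
top [209. 204.] ((8.0, 20.0), 90.0) 103.0
scene [445.11063004 292.68980789] ((33.99949645996094, 10.712169647216797), 27.7585391998291) 289.5
grip [0.43118337 0.38235072 0.19333009] [np.float64(0.0007070273099905472), np.float64(0.0007070273099906837)]
rear corner [0.52248562 0.47201695 0.123     ]
rear corner [0.55752027 0.3353026  0.123     ]
top bowl [437.55098343 203.414608  ] (62.15637969970703, 64.97737121582031) [[0.466, -0.406, 0.0], [0.457, -0.382, 0.08]]
top bowl [428.70525742 208.00231552] (61.80717086791992, 64.0328369140625) [[0.448, -0.373, 0.0], [0.44, -0.351, 0.08]]
scene bowl [231.89038467 143.29032898] (73.41034698486328, 81.28981018066406) [[0.439, -0.406, 0.0], [0.469, -0.344, 0.08]]
scene bowl [183.52601433 176.88529205] (6.677022457122803, 24.119932174682617) [[0.626, -0.404, 0.0], [0.642, -0.342, 0.08]]
smalljar [0.373 0.137 0.08 ]
ramekin [ 0.365 -0.14   0.045]
jarW [ 0.661 -0.403  0.1  ]
jarG [ 0.752 -0.232  0.1  ]
rimR [ 0.453 -0.492  0.08 ]
rimL [ 0.449 -0.269  0.08 ]
```

```bash
python3 -m jog '[[[34,-28,2,-7.8],[34,-28,2,-7.8],[34,-28,1,-7.8],[34,-28,0,-7.8],[34,-28,0,-7.8],[34,-28,0,-7.8],[34,-28,0,-7.8],[34,-28,0,-7.8]]]' 100
python3 - <<'E'
from h import *
s=manip.sense();print(s['t'],s['tcp_pos'],s['q']);c=manip.camera_info('wrist');snap('wrist','w1');print({k:np.round(v,3).tolist() for k,v in c.items()})
im=cv2.imread('pics/w1.png');cv2.imwrite('pics/w1b.png',cv2.resize(im,(800,500)))
import json;json.dump({k:np.array(v).tolist() for k,v in c.items()},open('w1.json','w'))
E
```

```text
t: 1.1
tcp_pos: [0.4297, 0.3799, 0.4093]
tool_rot: [0.994, 0.111, -0.0, 0.0]
force: [-0.3, 0.9, -0.0]
finger_gap: 1.001
1.1 [0.42974456 0.37987028 0.40929875] [5.29106144e-01 4.52859975e-01 1.55878009e+00 6.81315211e-05
 1.13085898e+00 3.05630325e-01]
{'fx': 309.707, 'fy': 309.707, 'cx': 323.392, 'cy': 199.127, 'R': [[0.976, 0.22, -0.002], [0.209, -0.923, 0.324], [0.07, -0.316, -0.946]], 't': [-0.503, 0.218, 0.474]}
```

View pics/w1b.png

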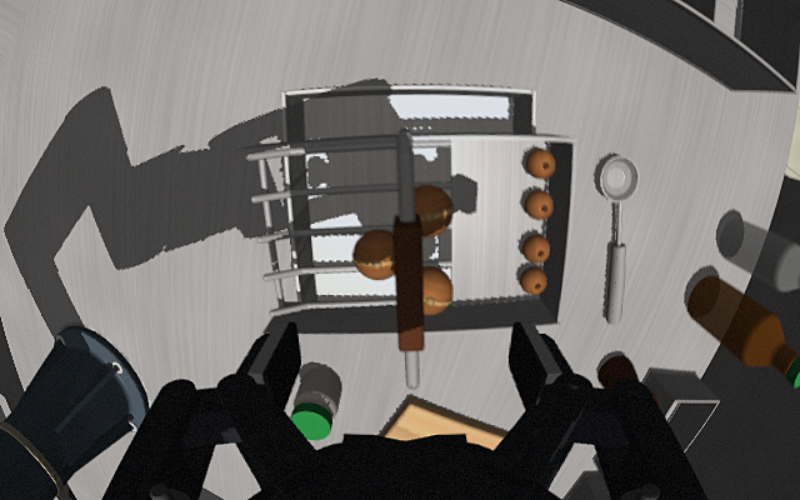

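The wrist view shows the bar running from about (409,220) to (411,348) (800-wide scale), nearly at right angles to the jaws and between the fingers. I'll cast rays to refine position and yaw.

```bash
python3 - <<'E'
from h import *;import json
c=json.load(open('w1.json'));im=cv2.imread('pics/w1.png');h=cv2.cvtColor(im,cv2.COLOR_BGR2HSV)
m=cv2.inRange(h,(2,90,10),(20,255,95));m[:150]=0;m[300:]=0;m[:,:305]=0;m[:,350:]=0
m=cv2.morphologyEx(m,cv2.MORPH_OPEN,np.ones((3,3)))
k=max(cv2.findContours(m,0,1)[0],key=cv2.contourArea);print(cv2.boundingRect(k),cv2.minAreaRect(k))
for u in((409,220),(410.5,348)):
  print(onz('wrist',np.array(u)*.8,.207,c))
a=onz('wrist',np.array((409,220))*.8,.207,c);b=onz('wrist',np.array((410.5,348))*.8,.207,c)
d=a-b;print('mid',(a+b)/2,'len',np.linalg.norm(d),'yaw',np.degrees(np.arctan2(-d[0],d[1])))
# cross-check height: ray of centre with top view ray
for n,uv in(('top',(209.5,204.2)),('scene',(445.5,292.5))):
  P=tri(ray('wrist',np.array((410,284))*.8,c),ray(n,uv));print(n,P)
s=np.array((572,140))*.8,np.array((558,322))*.8
A,B=[onz('wrist',p,.123,c) for p in s];print('rear',A,B,np.degrees(np.arctan2(-(A-B)[0],(A-B)[1])))
E
```

```text
(305, 150, 45, 131) ((327.0, 215.0), (130.0, 44.0), 90.0)
[0.42365606 0.41858499 0.207     ]
[0.43984118 0.35184015 0.207     ]
mid [0.43174862 0.38521257 0.207     ] len 0.06867919833103849 yaw 13.63067935149567
top [0.43156482 0.3815809  0.19272612]
scene [0.43224562 0.38257784 0.19607813]
rear [0.52632338 0.47958084 0.123     ] [0.56406804 0.34339625 0.123     ] 15.491142943264093
```

```bash
python3 -m jog '[[[2,3,0,1.2],[0,0,-20,0],[0,0,-23,0],[0,0,-20,0],[0,0,0,0],[0,0,0,0],[0,0,0,0],[0,0,0,0]]]' 100 100; python3 -m jog '[[[0,0,0,0],[0,0,0,0],[0,0,0,0],[0,0,0,0],[0,0,0,0],[0,0,0,0],[0,0,0,0],[0,0,0,0]]]' 0 100;  python3 -m jog '[[[0,0,10,0],[0,0,15,0],[0,0,15,0],[0,0,0,0],[0,0,0,0],[0,0,0,0],[0,0,0,0],[0,0,0,0]]]'
```

```text
t: 2.15
tcp_pos: [0.4309, 0.3841, 0.3475]
tool_rot: [0.992, 0.124, 0.001, -0.0]
force: [0.4, -0.1, -0.2]
finger_gap: 1.003
t: 3.15
tcp_pos: [0.431, 0.384, 0.3469]
tool_rot: [0.992, 0.124, 0.0, -0.0]
force: [-0.8, -0.5, 3.2]
finger_gap: 0.145
t: 4.15
tcp_pos: [0.4309, 0.3839, 0.3864]
tool_rot: [0.992, 0.124, -0.0, 0.0]
force: [-0.1, 0.0, -4.5]
finger_gap: 0.146
```

```bash
python3 -m jog '[[[0,0,-12,0],[0,0,-12,0],[-24,-6,0,0],[24,6,0,0],[24,6,0,0],[0,0,0,0],[-24,-6,0,0],[0,0,0,0]]]'
python3 - <<'E'
from h import *
c=manip.camera_info('wrist');snap('wrist','w2');im=cv2.imread('pics/w2.png')[40:300,180:500];a=cv2.resize(im,None,fx=2,fy=2);cv2.imwrite('pics/w2b.png',a)
E
```

```text
t: 5.15
tcp_pos: [0.4282, 0.3831, 0.3613]
tool_rot: [0.992, 0.124, -0.003, 0.001]
force: [0.3, 0.1, -4.0]
finger_gap: 0.148
```

View pics/w2b.png

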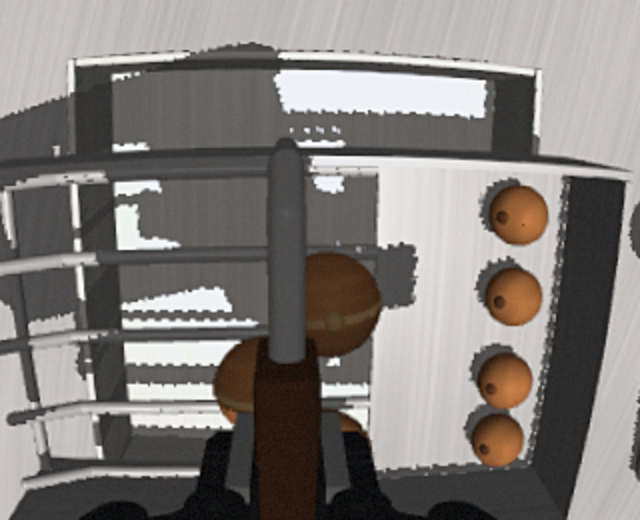

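```bash
cat > cnt.py <<'E'
from h import *;import sys
def cnt(tag):
    snap('wrist',tag);im=cv2.imread(f'pics/{tag}.png');h=cv2.cvtColor(im,cv2.COLOR_BGR2HSV)
    m=cv2.inRange(h,(5,120,60),(20,255,255));m[300:]=0;m[:,:150]=0;m[:,465:]=0
    k=cv2.connectedComponentsWithStats(m)
    print(tag,[(k[3][i].round().astype(int).tolist(),int(k[2][i,4])) for i in range(1,k[0]) if k[2][i,4]>40])
cnt(sys.argv[1])
E
python3 cnt.py w3;python3 -m jog '[[[-19,-5,0,0],[-36,-9,0,0],[36,9,0,0],[36,9,0,0],[19,5,0,0],[0,0,0,0],[-19,-5,0,0],[-17,-4,0,0]]]'; python3 cnt.py w4
```

```text
w3 [([441, 148], 625), ([349, 190], 1372), ([439, 189], 579), ([299, 230], 512), ([435, 231], 516), ([355, 253], 62), ([431, 260], 466)]
t: 6.25
tcp_pos: [0.4293, 0.3834, 0.3623]
tool_rot: [0.992, 0.124, -0.001, 0.0]
force: [-0.7, 0.2, -5.0]
finger_gap: 0.143
w4 [([363, 146], 156), ([352, 191], 1606), ([278, 234], 1649), ([360, 233], 41), ([362, 258], 202)]
```

```bash
python3 -m jog '[[[0,0,0,0],[0,0,0,0],[0,0,0,0],[0,0,0,0],[0,0,0,0],[0,0,0,0],[0,0,0,0],[0,0,0,0]]]'; python3 cnt.py w5; python3 - <<'E'
from h import *
snap('scene','s5');a=cv2.imread('pics/w5.png')[40:300,180:500];b=cv2.imread('pics/s5.png')[220:380,360:520]
o=np.zeros((600,800,3),np.uint8);o[:390,:480]=cv2.resize(a,(480,390));o[:320,480:]=cv2.resize(b,(320,320));cv2.imwrite('pics/v5.png',o)
E
```

```text
t: 7.3
tcp_pos: [0.4309, 0.3839, 0.3627]
tool_rot: [0.992, 0.124, -0.0, 0.0]
force: [0.5, -0.5, -4.0]
finger_gap: 0.147
w5 [([362, 147], 193), ([346, 189], 1042), ([362, 173], 72), ([290, 232], 1187), ([360, 233], 51), ([363, 259], 250)]
```

View pics/v5.png

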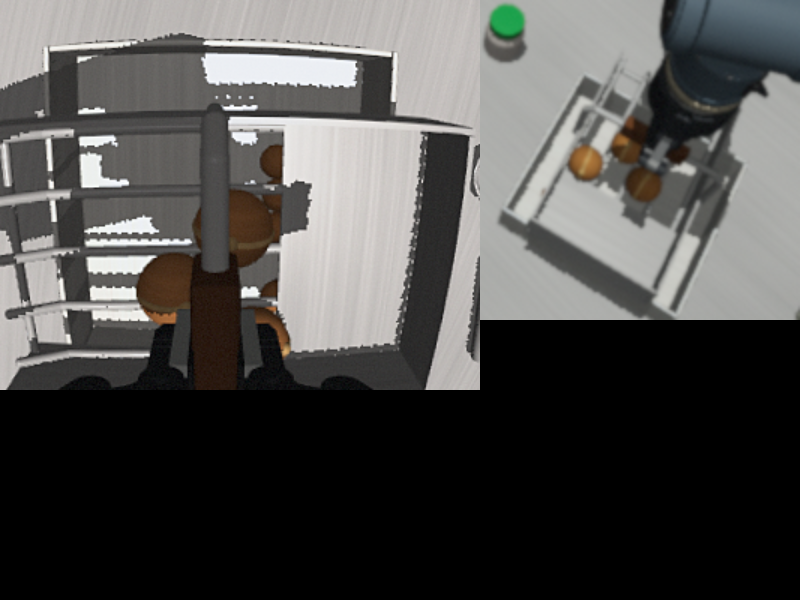

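Walnuts (3) are still on the wires and the shelf is bare. The small nuts seem to be in the pan, partly hidden under the shelf edge at about (275,160) to (275,290). I'll lift and move aside gently to check the pan.

```bash
python3 -m jog '[[[0,0,5,0],[0,0,12,0],[0,0,18,0],[0,0,20,0],[0,0,18,0],[0,0,12,0],[0,0,5,0],[0,0,0,0]]]'; python3 -m jog '[[[0,-6,0,0],[0,-14,0,0],[0,-22,0,0],[0,-30,0,0],[0,-36,0,0],[0,-36,0,0],[0,-36,0,0],[0,-36,0,0]]]';python3 -m jog '[[[0,-36,0,0],[0,-36,0,0],[0,-30,0,0],[0,-22,0,0],[0,-14,0,0],[0,-6,0,0],[0,0,0,0],[0,0,0,0]]]'; python3 cnt.py w6; python3 - <<'E'
from h import *
snap('scene','s6');snap('top','t6');a=cv2.imread('pics/w6.png')[40:300,180:500];b=cv2.imread('pics/s6.png');t=cv2.imread('pics/t6.png')
o=np.zeros((600,800,3),np.uint8);o[:325,:400]=cv2.resize(a,(400,325));o[:300,400:]=cv2.resize(b[250:370,360:520],(400,300));o[325:600,:400]=cv2.resize(t[140:250,160:320],(400,275));o[325:600,400:]=cv2.resize(b[110:310,200:500],(400,275));cv2.imwrite('pics/v6.png',o)
E
```

```text
t: 8.4
tcp_pos: [0.4308, 0.3839, 0.4529]
tool_rot: [0.992, 0.124, 0.0, -0.0]
force: [0.7, 0.7, -3.6]
finger_gap: 0.143
t: 9.4
tcp_pos: [0.4302, 0.1656, 0.4528]
tool_rot: [0.992, 0.124, -0.0, 0.0]
force: [0.8, 0.3, -3.6]
finger_gap: 0.147
t: 10.4
tcp_pos: [0.4308, 0.0245, 0.4527]
tool_rot: [0.992, 0.124, -0.0, -0.0]
force: [-0.7, -0.3, -3.6]
finger_gap: 0.145
w6 [([353, 191], 1619), ([301, 230], 293), ([363, 260], 241)]
```

View pics/v6.png

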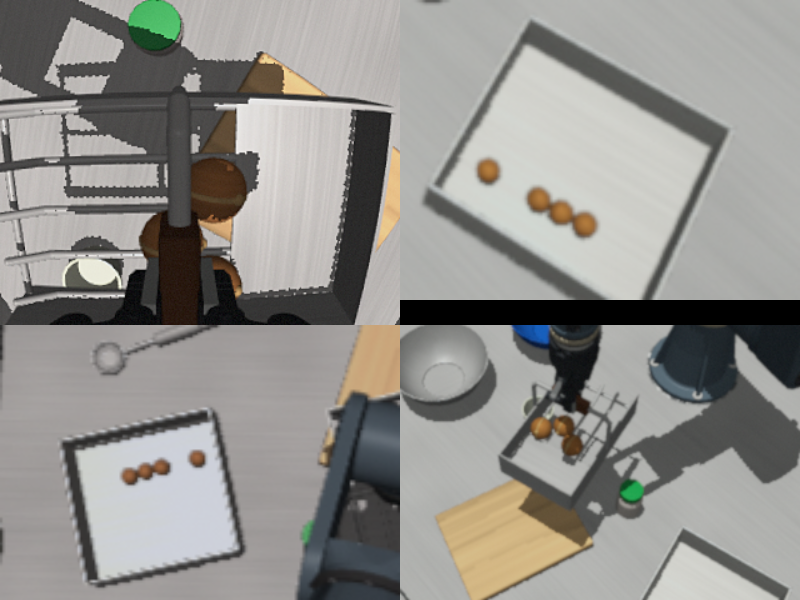

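All four small nuts lie in the pan (scene crop about (487,170) to (585,225)), and the three walnuts sit at the shelf edge. The jog can't tilt the tool, so I'll turn the mouth toward -y over the bowl and throw the walnuts out with a sharp reversal. Positioning first.

```bash
python3 -m jog '[[[1,-10,0,5],[3,-20,0,10],[3,-26,0,10.5],[3,-30,0,10.5],[3,-30,0,10.5],[3,-28,0,10.5],[3,-24,0,10.5],[3,-14,0,8.5]]]' - 120; python3 -m jog '[[[0,-3,-4,0],[0,0,-10,0],[0,0,-14,0],[0,0,-16,0],[0,0,-14,0],[0,0,-7,0],[0,0,0,0],[0,0,0,0]]]'; python3 cnt.py w7; python3 -c "
from h import *
s=manip.sense();print(s['q'],s['tcp_pos'],s['tool_rot'])"
```

```text
t: 11.55
tcp_pos: [0.4533, -0.1589, 0.4527]
tool_rot: [0.704, 0.71, -0.0, 0.0]
force: [0.0, -0.8, -2.7]
finger_gap: 0.145
t: 12.55
tcp_pos: [0.4531, -0.1611, 0.3881]
tool_rot: [0.706, 0.709, 0.0, 0.001]
force: [-0.6, -0.6, -3.7]
finger_gap: 0.144
w7 [([353, 190], 1548), ([302, 231], 270), ([343, 232], 70), ([363, 260], 235)]
[-5.74644969e-01  3.58704706e-01  1.80414562e+00  2.26181576e-06
  9.77392921e-01 -2.14991125e+00] [ 0.45312006 -0.16117413  0.38820086] [7.05524937e-01 7.08684774e-01 1.40588186e-04 6.59893617e-04]
```

```bash
python3 -m jog '[[[0,-20,0,0],[0,-40,0,0],[0,-50,0,0],[0,-60,0,0],[0,-60,0,0],[0,62,0,0],[0,62,0,0],[0,60,0,0]]]'; python3 cnt.py w8;  python3 - <<'E'
from h import *
snap('scene','s8');a=cv2.imread('pics/w8.png')[40:300,180:500];b=cv2.imread('pics/s8.png')
o=np.zeros((325,800,3),np.uint8);o[:325,:400]=cv2.resize(a,(400,325));o[:300,400:]=cv2.resize(b[70:220,180:380],(400,300));cv2.imwrite('pics/v8.png',o)
E
```

```text
t: 13.6
tcp_pos: [0.4526, -0.2073, 0.3877]
tool_rot: [0.706, 0.708, 0.0, 0.001]
force: [0.9, -0.4, -4.1]
finger_gap: 0.145
w8 [([204, 197], 1854), ([200, 255], 3060)]
```

View pics/v8.png

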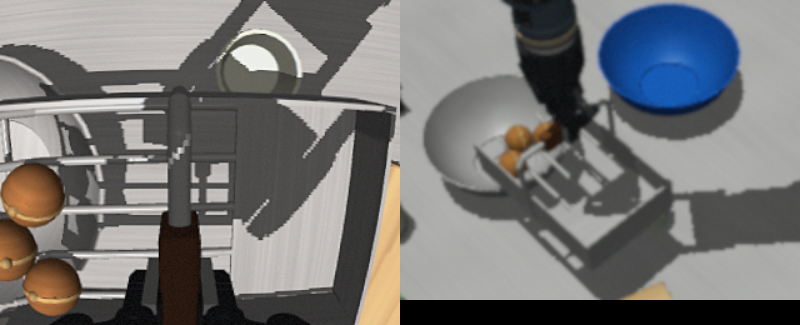

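The walnuts are at the turned-up lip, with the mouth over the bowl. I'll check how they settle.

```bash
python3 cnt.py w9; python3 cnt.py w10
```

```text
w9 [([237, 215], 3436), ([263, 270], 1352)]
w10 [([273, 193], 1806), ([241, 235], 1751), ([279, 264], 459)]
```

They roll back intact. A longer kick is needed: reverse farther out and keep going for four rows.

```bash
python3 -m jog '[[[0,-5,0,0],[0,-18,0,0],[0,-28,0,0],[0,-32,0,0],[0,-28,0,0],[0,-20,0,0],[0,-10,0,0],[0,-2,0,0]]]'; python3 cnt.py w11; python3 -m jog '[[[0,-30,0,0],[0,-50,0,0],[0,-60,0,0],[0,62,0,0],[0,62,0,0],[0,62,0,0],[0,62,0,0],[0,0,0,0]]]'; python3 cnt.py w12;  python3 - <<'E'
from h import *
snap('scene','s12');a=cv2.imread('pics/w12.png')[40:300,180:500];b=cv2.imread('pics/s12.png')
o=np.zeros((325,800,3),np.uint8);o[:325,:400]=cv2.resize(a,(400,325));o[:300,400:]=cv2.resize(b[70:220,180:380],(400,300));cv2.imwrite('pics/v12.png',o)
print(manip.sense()['q'])
E
```

```text
t: 14.8
tcp_pos: [0.4527, -0.3507, 0.3875]
tool_rot: [0.706, 0.708, 0.0, -0.0]
force: [-0.7, -0.1, -4.0]
finger_gap: 0.144
w11 [([447, 181], 1566), ([352, 230], 879), ([433, 267], 1483)]
t: 15.85
tcp_pos: [0.4515, -0.2358, 0.3873]
tool_rot: [0.703, 0.711, 0.0, -0.004]
force: [-0.1, -1.2, -3.8]
finger_gap: 0.142
w12 [([284, 193], 1953), ([234, 235], 1788), ([268, 268], 1080)]
[-7.05927689e-01  3.99915556e-01  1.72931445e+00 -1.27384353e-04
  1.01148869e+00 -2.28430755e+00]
```

The arm may need a longer stroke still. I'll turn the sieve to yaw 60° so the run clears the stove, then reverse with five rows.

```bash
python3 -m jog '[[[-1,-6,0,-2],[-2,-18,0,-4],[-2,-30,0,-5],[-3,-35,0,-6],[-3,-35,0,-5],[-2,-26,0,-4],[-1,-16,0,-3],[-1,-7,0,-1]]]'; python3 cnt.py w13; python3 -m jog '[[[0,0,0,0],[0,0,0,0],[0,0,0,0],[0,0,0,0],[0,0,0,0],[0,0,0,0],[0,0,0,0],[0,0,0,0]]]'; python3 cnt.py w14
```

```text
t: 16.95
tcp_pos: [0.4374, -0.4166, 0.3874]
tool_rot: [0.866, 0.501, 0.0, -0.0]
force: [-0.1, 0.4, -4.7]
finger_gap: 0.143
w13 [([443, 183], 1847), ([297, 231], 648)]
t: 18.0
tcp_pos: [0.4379, -0.4151, 0.3877]
tool_rot: [0.865, 0.502, -0.0, -0.0]
force: [0.4, -0.3, -3.7]
finger_gap: 0.147
w14 [([446, 199], 1611), ([300, 231], 451), ([362, 259], 189)]
```

View pics/w14.png

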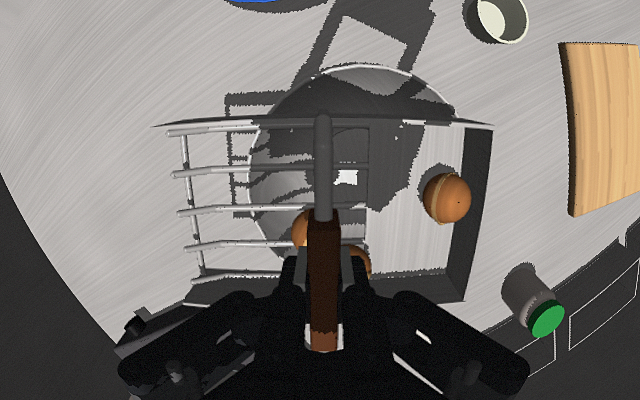

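The sieve holds two walnuts on the wires and one on the shelf. The mouth is aimed across the bowl and clear of obstacles, so I'll kick now.

```bash
python3 -m jog '[[[-12,-21,0,0],[-25,-43,0,0],[-30,-52,0,0],[31,54,0,0],[31,54,0,0],[31,54,0,0],[31,54,0,0],[31,54,0,0]]]'; python3 cnt.py w15; python3 - <<'E'
from h import *
snap('scene','s15');a=cv2.imread('pics/w15.png')[40:300,140:460];b=cv2.imread('pics/s15.png')
o=np.zeros((325,800,3),np.uint8);o[:325,:400]=cv2.resize(a,(400,325));o[:300,400:]=cv2.resize(b[70:220,180:380],(400,300));cv2.imwrite('pics/v15.png',o)
E
```

```text
t: 19.05
tcp_pos: [0.5265, -0.2608, 0.3879]
tool_rot: [0.865, 0.501, 0.0, 0.001]
force: [1.5, -0.4, -3.7]
finger_gap: 0.147
w15 [([232, 213], 3580), ([255, 270], 1582)]
```

View pics/v15.png

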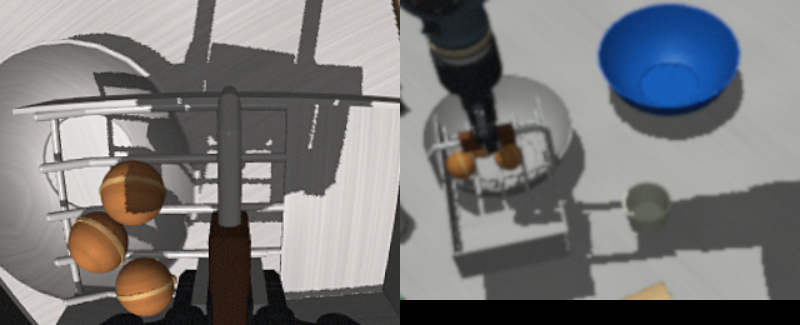

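The walnuts reach the lip but lack the energy to go over. I'll let them settle, then combine the reversal with an up-to-down hop, so they fly along with little friction loss over the low lip.

```bash
python3 -m jog '[[[0,0,0,0],[0,0,0,0],[0,0,0,0],[0,0,0,0],[0,0,0,0],[0,0,0,0],[0,0,0,0],[0,0,0,0]]]'; python3 cnt.py w16; python3 -m jog '[[[0,0,0,0],[0,0,0,0],[0,0,0,0],[0,0,0,0],[0,0,0,0],[0,0,0,0],[0,0,0,0],[0,0,0,0]]]'; python3 cnt.py w17
```

```text
t: 20.15
tcp_pos: [0.5259, -0.261, 0.3877]
tool_rot: [0.865, 0.502, -0.0, 0.0]
force: [-0.9, -0.1, -3.1]
finger_gap: 0.141
w16 [([356, 189], 1848), ([357, 248], 764)]
t: 21.2
tcp_pos: [0.5259, -0.261, 0.3877]
tool_rot: [0.865, 0.502, -0.0, 0.0]
force: [0.2, 0.7, -4.0]
finger_gap: 0.141
w17 [([356, 189], 1835), ([346, 231], 394), ([368, 265], 375)]
```

```bash
python3 -m jog '[[[-10,-17,12,0],[-25,-43,36,0],[-25,-43,36,0],[25,43,-36,0],[25,43,-36,0],[25,43,-12,0],[0,0,0,0],[0,0,0,0]]]'; python3 cnt.py w18; python3 - <<'E'
from h import *
snap('scene','s18');a=cv2.imread('pics/w18.png')[40:300,140:460];b=cv2.imread('pics/s18.png')
o=np.zeros((325,800,3),np.uint8);o[:325,:400]=cv2.resize(a,(400,325));o[:300,400:]=cv2.resize(b[70:220,180:380],(400,300));cv2.imwrite('pics/v18.png',o)
E
```

```text
t: 22.25
tcp_pos: [0.5409, -0.2359, 0.3885]
tool_rot: [0.865, 0.502, -0.0, 0.001]
force: [-0.4, -0.1, -3.6]
finger_gap: 0.139
w18 [([356, 192], 1880), ([281, 234], 1804)]
```

View pics/v18.png

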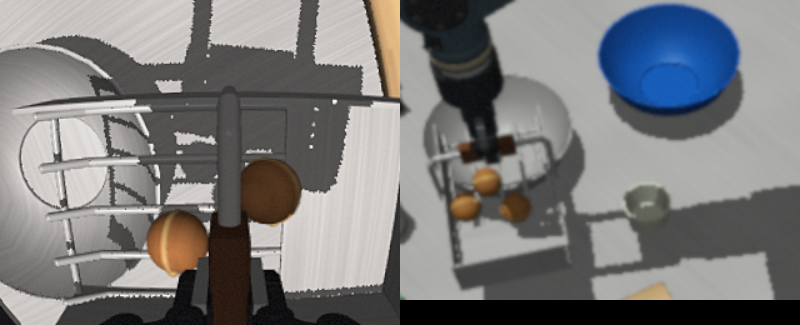

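```bash
python3 -m jog '[[[0,0,0,0],[0,0,0,0],[0,0,0,0],[0,0,0,0],[0,0,0,0],[0,0,0,0],[15,26,0,0],[15,26,0,0]]]'; python3 - <<'E'
from h import *
for i in range(4):
    s=manip.sense();print(round(s['t'],3),np.round(s['tcp_pos'],4),np.round(s['qd'],3),np.round(s['q'],3))
    manip.snapshot('wrist')
E
python3 cnt.py w19
```

```text
t: 23.35
tcp_pos: [0.5712, -0.1828, 0.3877]
tool_rot: [0.865, 0.501, 0.0, 0.0]
force: [0.4, 0.1, -3.8]
finger_gap: 0.14
23.35 [ 0.5712 -0.1828  0.3877] [ 0.42   0.062 -0.119  0.004  0.055  0.412] [-0.496  0.513  1.516  0.     1.113 -1.546]
23.4 [ 0.5726 -0.1794  0.3877] [-0.023 -0.01   0.018 -0.027  0.002 -0.068] [-0.491  0.513  1.516  0.005  1.113 -1.545]
23.45 [ 0.5719 -0.1806  0.3877] [-0.04  -0.001  0.008 -0.062 -0.001 -0.02 ] [-0.492  0.513  1.516  0.002  1.113 -1.548]
23.5 [ 0.5713 -0.1818  0.3876] [-0.03  -0.003  0.003 -0.024 -0.001  0.01 ] [-0.494  0.513  1.517 -0.     1.113 -1.548]
w19 [([445, 197], 1747), ([303, 232], 189), ([343, 232], 179), ([363, 261], 226)]
```

The reversal alone doesn't clear the lip, as the stroke speed is capped. Instead I can really tip it. With a light grip the bar can pivot between the pads, so I hook the front edges of the side walls on the bowl's near rim and push toward the mouth while lifting. The rear then swings up with the mouth over the bowl. I lower first and feel for contact.

```bash
python3 -m jog '[[[0,0,-4,0],[0,0,-8,0],[0,0,-10,0],[0,0,-10,0],[0,0,-6,0],[0,0,-2,0],[0,0,0,0],[0,0,0,0]]]' - 30;  python3 -m jog '[[[-2,-3,0,0],[-3,-5,0,0],[-3,-5,0,0],[-2,-4,0,0],[-2,-4,0,0],[-2,-3,0,0],[0,0,0,0],[0,0,0,0]]]'; python3 - <<'E'
from h import *
s=manip.sense();print(s['force'],s['ft_torque'])
snap('scene','s20');snap('wrist','w20');a=cv2.imread('pics/w20.png')[20:280,120:440];b=cv2.imread('pics/s20.png')
o=np.zeros((325,800,3),np.uint8);o[:325,:400]=cv2.resize(a,(400,325));o[:300,400:]=cv2.resize(b[90:210,190:350],(400,300));cv2.imwrite('pics/v20.png',o)
E
```

```text
t: 24.6
tcp_pos: [0.5718, -0.1819, 0.352]
tool_rot: [0.865, 0.502, 0.001, 0.001]
force: [-0.5, 8.6, 18.9]
finger_gap: 0.142
t: 25.6
tcp_pos: [0.5634, -0.2028, 0.3561]
tool_rot: [0.867, 0.498, 0.014, 0.004]
force: [15.0, 23.0, 27.8]
finger_gap: 0.147
[14.98130699 22.97947365 27.77729961] [ 3.8375072  -1.47237989 -1.29778205]
```

View pics/v20.png

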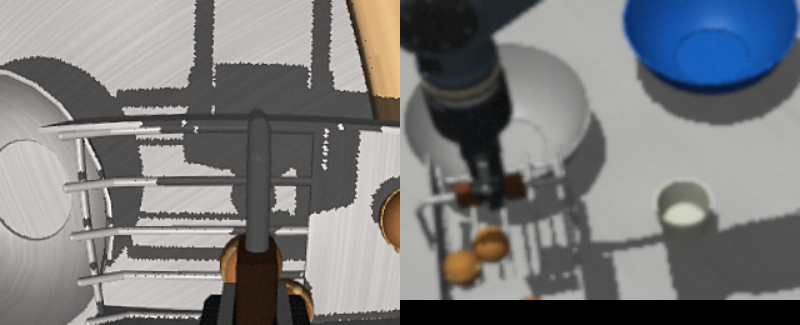

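The front is contacting the rim: 27 N horizontal, but about 28 N up, which cancels the tipping moment. I'll ease up to remove the vertical load.

```bash
python3 -m jog '[[[0,0,3,0],[0,0,3,0],[0,0,2,0],[0,0,2,0],[0,0,2,0],[0,0,0,0],[0,0,0,0],[0,0,0,0]]]'; python3 -c "
from h import *
s=manip.sense();print(s['ft_torque'])
a=snap('wrist','w21')"
```

```text
t: 26.7
tcp_pos: [0.5571, -0.2044, 0.3584]
tool_rot: [0.866, 0.5, 0.003, -0.004]
force: [2.9, 7.3, -4.8]
finger_gap: 0.135
[ 2.11368313 -0.88399679 -0.42039205]
```

Now it is hooked: about 8 N horizontal and no vertical load. With minimal grip force, I follow the first 10° of the tipping arc (forward 22, up 13) and check.

```bash
python3 -m jog '[[[-2,-4,2,0],[-2,-3,2,0],[-2,-3,2,0],[-2,-3,2,0],[-2,-3,2,0],[-1,-2,1,0],[0,0,0,0],[0,0,0,0]]]' - 20; python3 - <<'E'
from h import *
s=manip.sense();print(s['ft_torque'])
a=snap('wrist','w22');b=snap('scene','s22')[:,:,::-1];a=a[20:280,120:440,::-1]
o=np.zeros((325,800,3),np.uint8);o[:325,:400]=cv2.resize(a,(400,325));o[:300,400:]=cv2.resize(b[90:210,190:350],(400,300));cv2.imwrite('pics/v22.png',o)
E
```

```text
t: 27.75
tcp_pos: [0.5483, -0.2182, 0.3699]
tool_rot: [0.866, 0.499, 0.01, -0.007]
force: [11.6, 20.5, -2.6]
finger_gap: 0.142
[ 5.7254559  -3.13891158  0.00667564]
```

I've used up my 12 pictures, so from here I measure numerically. I track sieve features in the wrist view (fixed to the tool) to see whether the sieve pitched in the grip.

```bash
cat > tilt.py <<'E'
from h import *;import sys
# sieve shift in the wrist view vs the level reference (w17): mouth tips and rear wall patches
ref=cv2.imread('pics/w17.png',0)
def track(tag):
    im=cv2.imread(f'pics/{tag}.png',0);o=[]
    for nm,(x0,y0,x1,y1) in dict(tips=(160,120,235,250),rear=(455,115,500,250),bail=(305,108,345,160)).items():
        T=cv2.Canny(cv2.GaussianBlur(ref[y0:y1,x0:x1],(3,3),0),50,120);p=60
        X0,Y0=max(x0-p,0),max(y0-p,0)
        S=cv2.Canny(cv2.GaussianBlur(im[Y0:y1+p,X0:x1+p],(3,3),0),50,120)
        f=lambda a:cv2.GaussianBlur(a,(7,7),0)
        r=cv2.matchTemplate(f(S),f(T),cv2.TM_CCOEFF_NORMED);_,v,_,l=cv2.minMaxLoc(r)
        o.append((nm,l[0]+X0-x0,l[1]+Y0-y0,round(v,2)))
    print(tag,o)
for t in sys.argv[1:]:track(t)
E
python3 tilt.py w14 w20 w21 w22
```

```text
w14 [('tips', 1, 0, 0.85), ('rear', 0, 0, 0.7), ('bail', 50, 23, 0.55)]
w20 [('tips', 0, -4, 0.54), ('rear', 0, 2, 0.63), ('bail', -5, 6, 0.94)]
w21 [('tips', 3, -2, 0.52), ('rear', 3, 1, 0.67), ('bail', -7, 9, 0.75)]
w22 [('tips', 17, -5, 0.41), ('rear', 15, 3, 0.75), ('bail', -8, 7, 0.73)]
```

The sieve has pitched about 8° (floor shifted +15 to +17 px), so the tipping works. Continue along the arc.

```bash
python3 -m jog '[[[-2,-4,2,0],[-2,-4,2,0],[-2,-4,2,0],[-2,-4,2,0],[-2,-3,1,0],[-2,-3,1,0],[0,0,0,0],[0,0,0,0]]]' - 20; python3 cnt.py w23; python3 tilt.py w23;  python3 -c "
from h import *
s=manip.sense();print(s['ft_torque'])"
```

```text
t: 28.85
tcp_pos: [0.5379, -0.2376, 0.3833]
tool_rot: [0.866, 0.499, 0.014, -0.008]
force: [14.0, 30.2, 13.5]
finger_gap: 0.163
w23 [([238, 220], 4647)]
w23 [('tips', -30, 5, 0.37), ('rear', 39, 6, 0.55), ('bail', -11, 2, 0.93)]
[ 7.8506528  -3.65771647  0.09187417]
```

```bash
python3 -m jog '[[[-1,-2,2,0],[-2,-3,2,0],[-2,-4,2,0],[-2,-4,2,0],[-2,-4,1,0],[-2,-3,1,0],[0,0,0,0],[0,0,0,0]]]' - 20; python3 cnt.py w24; python3 tilt.py w24;  python3 -c "
from h import *
s=manip.sense();print(s['ft_torque'])"
```

```text
t: 29.9
tcp_pos: [0.5276, -0.2567, 0.3937]
tool_rot: [0.867, 0.499, 0.017, -0.009]
force: [17.4, 32.7, 15.3]
finger_gap: 0.195
w24 [([257, 216], 4210)]
w24 [('tips', -14, 2, 0.39), ('rear', 13, 4, 0.53), ('bail', -9, 1, 0.63)]
[ 9.6493548  -3.56749625  0.34700585]
```

```bash
python3 -m jog '[[[-1,-2,2,0],[-2,-3,2,0],[-2,-4,1,0],[-2,-4,1,0],[-2,-3,1,0],[-1,-2,1,0],[0,0,0,0],[0,0,0,0]]]' - 20; python3 cnt.py w25; python3 - <<'E'
from h import *
s=manip.sense();print(s['ft_torque'])
b=snap('scene','s25')[:,:,::-1].copy();h=cv2.cvtColor(b,cv2.COLOR_BGR2HSV);m=cv2.inRange(h,(5,120,90),(20,255,255));m[:90]=0;m[210:]=0;m[:,:180]=0;m[:,340:]=0
k=cv2.connectedComponentsWithStats(m);print([(k[3][i].round().tolist(),int(k[2][i,4])) for i in range(1,k[0]) if k[2][i,4]>15])
E
```

```text
t: 30.95
tcp_pos: [0.517, -0.2781, 0.4031]
tool_rot: [0.867, 0.499, 0.014, -0.004]
force: [10.5, 22.7, 19.9]
finger_gap: 0.228
w25 [([243, 168], 1207), ([175, 173], 716), ([250, 236], 1095)]
[ 6.64459944 -3.42907157 -0.27789853]
[([236.0, 150.0], 47), ([213.0, 152.0], 66)]
```

```bash
cat > sc.py <<'E'
from h import *;import sys
b=snap('scene',sys.argv[1])[:,:,::-1].copy();h=cv2.cvtColor(b,cv2.COLOR_BGR2HSV);m=cv2.inRange(h,(5,120,90),(20,255,255));m[:90]=0;m[210:]=0;m[:,:160]=0;m[:,360:]=0
k=cv2.connectedComponentsWithStats(m);print([(k[3][i].round().tolist(),int(k[2][i,4])) for i in range(1,k[0]) if k[2][i,4]>15])
E
python3 -m jog '[[[-1,-2,1,0],[-1,-2,1,0],[-2,-3,1,0],[-2,-3,1,0],[-1,-2,0,0],[0,0,0,0],[0,0,0,0],[0,0,0,0]]]' - 20; python3 cnt.py w26;python3 sc.py s26
```

```text
t: 32.05
tcp_pos: [0.5106, -0.2882, 0.4051]
tool_rot: [0.867, 0.498, 0.017, -0.008]
force: [15.3, 26.6, 13.0]
finger_gap: 0.235
w26 [([217, 157], 1592), ([252, 179], 794)]
[([235.0, 142.0], 162), ([227.0, 152.0], 17)]
```

```bash
cat > bl.py <<'E'
from h import *;import sys
c=manip.camera_info('wrist');im=snap('wrist',sys.argv[1])[:,:,::-1].copy();h=cv2.cvtColor(im,cv2.COLOR_BGR2HSV)
m=cv2.inRange(h,(5,100,35),(20,255,255));m[300:]=0;m[:,:100]=0;m[:,500:]=0
for k in cv2.findContours(m,0,1)[0]:
    if cv2.contourArea(k)>60:
        (p,r)=cv2.minEnclosingCircle(k);o,_=ray('wrist',p,c)
        print(np.round(p),'r',round(r,1),'area',cv2.contourArea(k),'range by size %.3f'%(.02*c['fx']/r),'on z=.03',onz('wrist',p,.03,c).round(3),'cam-range %.3f'%np.linalg.norm(onz('wrist',p,.03,c)-o))
E
python3 bl.py w27; python3 bl.py w28
```

```text
[324. 254.] r 49.0 area 3238.5 range by size 0.126 on z=.03 [ 0.612 -0.331  0.03 ] cam-range 0.394
[252. 176.] r 17.1 area 804.0 range by size 0.362 on z=.03 [ 0.482 -0.35   0.03 ] cam-range 0.361
[217. 158.] r 32.3 area 1601.0 range by size 0.192 on z=.03 [ 0.441 -0.374  0.03 ] cam-range 0.367
[481.  70.] r 56.9 area 3774.5 range by size 0.109 on z=.03 [ 0.505 -0.049  0.03 ] cam-range 0.400
[325. 256.] r 48.7 area 2904.5 range by size 0.127 on z=.03 [ 0.615 -0.33   0.03 ] cam-range 0.394
[252. 176.] r 17.1 area 797.0 range by size 0.362 on z=.03 [ 0.482 -0.35   0.03 ] cam-range 0.361
[216. 157.] r 32.2 area 1596.5 range by size 0.192 on z=.03 [ 0.44  -0.374  0.03 ] cam-range 0.367
[481.  70.] r 56.9 area 3768.0 range by size 0.109 on z=.03 [ 0.505 -0.049  0.03 ] cam-range 0.401
```

The camera shows one walnut-sized blob at 0.36 m range plus one of exactly double area. All three are at the bowl's floor near its centre, and the sieve is empty. Back off, then squeeze harder to level the sieve in the grip.

```bash
python3 -m jog '[[[3,5,0,0],[5,9,2,0],[6,10,5,0],[6,10,10,0],[6,10,15,0],[4,6,20,0],[0,0,15,0],[0,0,5,0]]]' - 20; python3 -m jog '[[[0,0,0,0],[0,0,0,0],[0,0,0,0],[0,0,0,0],[0,0,0,0],[0,0,0,0],[0,0,0,0],[0,0,0,0]]]' 0 120; python3 bl.py w29; python3 tilt.py w29 w28; python3 sc.py s29
```

```text
t: 33.25
tcp_pos: [0.5359, -0.2475, 0.4764]
tool_rot: [0.865, 0.502, 0.001, 0.001]
force: [-0.1, -0.3, -4.3]
finger_gap: 0.159
t: 34.25
tcp_pos: [0.5359, -0.247, 0.4747]
tool_rot: [0.865, 0.502, 0.0, 0.0]
force: [0.5, 0.1, -3.9]
finger_gap: 0.13
[324. 258.] r 42.7 area 2021.5 range by size 0.145 on z=.03 [ 0.668 -0.322  0.03 ] cam-range 0.475
[240. 168.] r 12.0 area 175.5 range by size 0.514 on z=.03 [ 0.488 -0.354  0.03 ] cam-range 0.440
[240. 158.] r 12.0 area 156.5 range by size 0.515 on z=.03 [ 0.477 -0.346  0.03 ] cam-range 0.437
[212. 146.] r 24.8 area 791.0 range by size 0.250 on z=.03 [ 0.439 -0.372  0.03 ] cam-range 0.446
[464. 102.] r 89.0 area 7765.5 range by size 0.070 on z=.03 [ 0.56  -0.032  0.03 ] cam-range 0.458
w29 [('tips', 4, -6, 0.59), ('rear', -5, -4, 0.8), ('bail', 52, 48, 0.59)]
w28 [('tips', 15, -2, 0.32), ('rear', 34, 4, 0.54), ('bail', -9, 8, 0.79)]
[([231.0, 141.0], 84), ([242.0, 144.0], 60), ([231.0, 153.0], 52)]
```

Level again (rear edge within 5 px), and the walnuts are unchanged in the bowl. Now to the board: shift (+50, +267) mm, turn -75°.

```bash
python3 -m jog '[[[3,16,0,-6],[6,30,0,-10],[8,42,0,-10.5],[8,48,0,-10.5],[8,48,0,-10.5],[8,42,0,-10.5],[6,28,0,-10],[3,13,0,-7.4]]]'; python3 -m jog '[[[0,0,-15,0],[0,0,-30,0],[0,0,-40,0],[0,0,-35,0],[0,0,-20,0],[0,0,-12,0],[0,0,-6,0],[0,0,0,0]]]'; python3 tilt.py; python3 cnt.py w30; python3 tilt.py w30
```

```text
t: 35.35
tcp_pos: [0.5859, 0.0219, 0.4747]
tool_rot: [0.991, -0.133, -0.0, -0.0]
force: [0.1, -1.1, -3.4]
finger_gap: 0.135
t: 36.35
tcp_pos: [0.586, 0.0197, 0.3167]
tool_rot: [0.991, -0.132, 0.0, 0.0]
force: [-0.2, 1.0, -4.1]
finger_gap: 0.133
w30 []
w30 [('tips', -4, -44, 0.33), ('rear', -5, -4, 0.7), ('bail', 52, 50, 0.51)]
```

Yaw is -15.2° and the sieve is about 15 mm above the board. Lower slowly until there's contact.

```bash
python3 -m jog '[[[0,0,-3,0],[0,0,-2,0],[0,0,-2,0],[0,0,-2,0],[0,0,-1,0],[0,0,0,0],[0,0,0,0],[0,0,0,0]]]'; python3 -m jog '[[[0,0,-1,0],[0,0,-1,0],[0,0,-1,0],[0,0,-1,0],[0,0,0,0],[0,0,0,0],[0,0,0,0],[0,0,0,0]]]' - 40
```

```text
t: 37.4
tcp_pos: [0.5857, 0.0202, 0.3115]
tool_rot: [0.991, -0.131, 0.001, 0.0]
force: [-7.8, 1.2, 22.6]
finger_gap: 0.133
t: 38.4
tcp_pos: [0.5855, 0.0203, 0.3114]
tool_rot: [0.991, -0.131, 0.002, 0.0]
force: [-14.3, 0.7, 44.6]
finger_gap: 0.141
```

Contact, with the bar slightly lower in the pads than at the start. Relax the load, then open.

```bash
python3 -m jog '[[[0,0,2,0],[0,0,2,0],[0,0,2,0],[0,0,1,0],[0,0,0,0],[0,0,0,0],[0,0,0,0],[0,0,0,0]]]' - 20; python3 -m jog '[[[0,0,0,0],[0,0,0,0],[0,0,0,0],[0,0,0,0],[0,0,0,0],[0,0,0,0],[0,0,0,0],[0,0,0,0]]]' 30; python3 bl.py w31; python3 tilt.py w31
```

```text
t: 39.4
tcp_pos: [0.5859, 0.0201, 0.3115]
tool_rot: [0.991, -0.132, 0.001, 0.0]
force: [-3.6, 1.2, 10.6]
finger_gap: 0.133
t: 40.4
tcp_pos: [0.5859, 0.02, 0.3097]
tool_rot: [0.991, -0.132, 0.0, -0.0]
force: [-0.1, -0.0, -0.3]
finger_gap: 0.3
[350. 251.] r 16.7 area 302.0 range by size 0.372 on z=.03 [ 0.597 -0.036  0.03 ] cam-range 0.283
[267. 254.] r 81.5 area 6648.5 range by size 0.076 on z=.03 [ 0.522 -0.019  0.03 ] cam-range 0.289
[351. 217.] r 18.4 area 664.0 range by size 0.336 on z=.03 [ 0.605 -0.003  0.03 ] cam-range 0.269
[255. 181.] r 61.3 area 3495.5 range by size 0.101 on z=.03 [0.534 0.05  0.03 ] cam-range 0.264
[350. 180.] r 21.2 area 899.0 range by size 0.292 on z=.03 [0.611 0.029 0.03 ] cam-range 0.258
[350. 141.] r 23.0 area 1039.5 range by size 0.269 on z=.03 [0.619 0.061 0.03 ] cam-range 0.251
[254. 142.] r 63.6 area 3876.5 range by size 0.097 on z=.03 [0.544 0.082 0.03 ] cam-range 0.257
[324.  98.] r 144.7 area 8030.5 range by size 0.043 on z=.03 [0.609 0.099 0.03 ] cam-range 0.248
w31 [('tips', -5, -43, 0.33), ('rear', -4, -3, 0.75), ('bail', 55, 51, 0.5)]
```

Load-free (force about 0). Open fully, rise, and verify.

```bash
python3 -m jog '[[[0,0,0,0],[0,0,0,0],[0,0,0,0],[0,0,5,0],[0,0,15,0],[0,0,25,0],[0,0,30,0],[0,0,30,0]]]' 100; python3 -m jog '[[[-30,0,30,0],[-40,0,20,0],[-40,0,0,0],[-40,0,0,0],[-25,0,0,0],[0,0,0,0],[0,0,0,0],[0,0,0,0]]]'; python3 - <<'E'
from h import *
s=manip.sense();print(s['force'],s['finger_gap'])
t=snap('top','t40')[:,:,::-1].copy();q=snap('scene','s40')[:,:,::-1].copy()
def blobs(im,lo,hi,box,amin):
    x0,y0,x1,y1=box;h=cv2.cvtColor(im,cv2.COLOR_BGR2HSV)[y0:y1,x0:x1];k=cv2.connectedComponentsWithStats(cv2.inRange(h,lo,hi))
    return [((k[3][i]+[x0,y0]).round(1).tolist(),int(k[2][i,4])) for i in range(1,k[0]) if k[2][i,4]>amin]
O=((5,120,60),(20,255,255))
print('bowl top',blobs(t,*O,(395,165,475,245),8),'scene',blobs(q,*O,(185,100,275,185),8))
print('pan top',blobs(t,*O,(180,160,262,252),8),'scene',blobs(q,*O,(370,250,500,380),8))
D=((2,90,10),(14,255,100))
print('grip top',blobs(t,*D,(280,120,365,215),12),'scene',blobs(q,*D,(220,190,350,315),12))
a=cv2.imread('pics/top0.png');b=cv2.imread('pics/scene0.png')
for nm,x,y in(('smalljar',288,225),('ramekin',367,229),('jarW',444,145),('jarG',395,119),('mill',265,122),('spoon',222,148)):
    T=a[y-14:y+14,x-14:x+14];r=cv2.matchTemplate(t[y-24:y+24,x-24:x+24],T,cv2.TM_CCOEFF_NORMED);_,v,_,l=cv2.minMaxLoc(r);print(nm,l[0]-10,l[1]-10,round(v,2))
E
```

```text
t: 41.45
tcp_pos: [0.5858, 0.02, 0.4168]
tool_rot: [0.991, -0.132, 0.001, 0.0]
force: [0.4, -0.8, 0.4]
finger_gap: 1.005
t: 42.45
tcp_pos: [0.412, 0.0198, 0.465]
tool_rot: [0.991, -0.132, 0.001, 0.0]
force: [-1.0, -0.7, -0.1]
finger_gap: 1.003
[-0.98177443 -0.70585807 -0.08998421] 1.003050697695165
bowl top [([425.1, 197.9], 70), ([431.6, 209.5], 155)] scene [([236.2, 143.5], 202), ([230.1, 154.7], 106)]
pan top [([238.6, 193.0], 23), ([217.6, 198.4], 67)] scene [([394.9, 318.0], 51), ([424.2, 334.6], 168)]
grip top [([323.2, 161.5], 98)] scene [([279.5, 237.8], 53)]
smalljar 3 1 0.32
ramekin 0 0 1.0
jarW 0 0 1.0
jarG 0 0 1.0
mill 0 0 1.0
spoon 0 0 1.0
```

```bash
python3 - <<'E'
from h import *
P=tri(ray('top',(323.2,161.5)),ray('scene',(279.5,237.8)));print('grip',P.round(3),onz('top',(323.2,161.5),.152).round(3))
q=cv2.imread('pics/s40.png');b=cv2.imread('pics/scene0.png')
for nm,x,y in(('smalljar',373,234),('ramekin',304,174)):
    T=b[y-13:y+13,x-13:x+13];r=cv2.matchTemplate(q[y-24:y+24,x-24:x+24],T,cv2.TM_CCOEFF_NORMED);_,v,_,l=cv2.minMaxLoc(r);print(nm,l[0]-11,l[1]-11,round(v,2))
# second wrist view: bar seen from the side
h=cv2.cvtColor(q,cv2.COLOR_BGR2HSV);m=cv2.inRange(h,(0,80,10),(16,255,110));m[:200]=0;m[310:]=0;m[:,:220]=0;m[:,350:]=0
k=cv2.connectedComponentsWithStats(m);print([(k[3][i].round(1).tolist(),k[2][i].tolist()) for i in range(1,k[0]) if k[2][i,4]>15])
E
```

```text
grip [0.587 0.019 0.141] [0.584 0.019 0.152]
smalljar 0 0 0.65
ramekin 0 0 0.84
[([280.0, 235.4], [272, 224, 17, 25, 157])]
```

```bash
python3 -c "
from station import manip
print(manip.sign_off())"
```

```text
the job is handed in; nothing more can be done
None
```

The job is done and handed in at about 42.5 s. The small nuts are in the pan, the walnuts are in the steel bowl, and the empty sieve stands on the board.

- **Small nuts:** I took the sieve by its grip and shook it twice along its length over the pan. All four dropped in while the walnuts stayed on the wires. The last images show one nut plus a merged group of three in the pan.
- **Walnuts:** Four sharp back-and-forth strokes over the bowl brought the walnuts to the lip but not over it. I then hooked the sieve's front on the bowl's near rim with a light grip and swung the rear up about 35°. All three rolled out, and the last images show one walnut plus a merged pair in the bowl.
- **Sieve:** It was released on the board with no load, the gripper fully open and clear. Its grip was measured at (0.587, 0.019, 0.141), against an expected board centre of (0.586, 0.020) and a height of 0.145.

**Less certain points:**
- **Bar in the pads:** Lowering to the board met contact about 9 mm earlier than calculated, with a peak force of about 45 N at the wrist. The bar had probably shifted in the pads during the tipping.
- **Small jar:** It matched poorly in the top view (0.32), probably because the arm hid it. In the scene view it matched at zero shift (0.65).
- **Other bystanders:** The ramekin, the two jars behind the bowl and board, the pepper mill and the spoon all matched at zero shift. I did not check the tin.
- **No final look:** My 12 picture views were used up before the tipping, so the checks since then are measurements only.

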